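Take the light reading in the plane of a solar module

ROBOT

A 6-joint arm with a two-finger parallel gripper is mounted at the origin on the work surface. World frame = base frame: x ahead of the robot, y to its left, z up, the work surface at z = 0. Lengths are in m, angles in rad, forces in N, time in s.
With the tool pointing down it reaches from about 0.425 to 0.95 m from the base axis. Payload 3.5 kg.
Tool frame: the origin (TCP) lies at the very end of the fingers, on their centre line; the grasp point (between the pads) lies 19 mm behind it; z points along the fingers, y is the direction in which the jaws open and shut (so a half turn about z gives the same grasp; the last joint's range is limited). The gripper opens to 85 mm and grips with 20 to 120 N. Pads are 22 mm wide; open, the fingers measure 114 mm over their backs; the gripper's body (76 mm by 85 mm) begins 54 mm behind the grasp point. The pads swing forward as they close: fully open they stand 13 mm farther back than shut.
Start: joints at [1.012, 0.286, 1.577, -0, 1.279, -0.15], TCP at [0.268, 0.619, 0.231] pointing down, gripper open.
Joint ranges: [-2.77, 2.77], [-0.9, 2.22], [0.21, 2.48], [-1.53, 4.67], [0.24, 2.81], [-2.84, 2.84]. Speed limits (rad/s): [2.79, 2.79, 3.14, 3.14, 3.14, 3.14].

INTERFACE

Orientations are given as a unit quaternion [x, y, z, w].
In Python, from plant import ctrl, eyes, ticket gives the robot as it stands.
- The arm moves only by the tool send_rows, never from a script. Its arguments are lists of equal length, an entry for each row: "translation": the shift along the tool's x, y, z in units of 30 mm (1.0 is 30 mm), a list of three; "rotation": the turn, a rotation vector about the tool's x, y, z in units of 5 degrees (1.0 is 5 degrees), a list of three; "grip": the finger opening in mm, from 0 to 85.4. A call has 1 to 5 rows; each row shifts and turns the commanded pose from where the row before left it, along the tool's axes as they then stand; what a row does not reach is not made up. A row lasts 1/8 s, in which the tool goes at most 62.5 mm and 10.7 degrees, less where a joint would pass 70% of its speed; a pose out of reach is approached as far as the arm can. A call is refused whole if a number of a shift passes 1 or a number of a turn 1, either way. A call with a gripper value outside its range is refused whole. The fingers move at their own pace and stop on an object; "squeeze" is the grip in N (left out, the last holds). Time passes only in rows, so rows that do not move let the fingers close. It gives the time, the measured TCP pose, the force and the opening at its end, in the units of the state.
- ctrl.get_state(): the state, without advancing time (a new reading comes with each control period).
- eyes.read_camera(name): name is "scene" or "top" or "wrist"; returns a dict with "image" (480x640x3 uint8, blue, green, red), "mtx" (3x3 intrinsics, pixels), "xyz" and "orientation" of the camera in the world; the wrist camera has in their place "hand_eye" (4x4, takes a point from camera to tool coordinates, whose origin is the TCP and whose axes are the flange's). Camera axes: x right, y down, z forward; pixel columns grow to the right and rows downward; lengths in m; the calibration is good to about 2 mm. A picture is of the moment at which its call begins: read the wrist's pose just before it. There is no depth.
- ticket.sign_off(): hands the job in, once; it reports no verdict.
The state is a dict: "time": time; "qpos": joint angles; "dq": joint speeds; "joint_efforts": joint torques, N m; "eef_pos": TCP position; "tcp_rot": TCP orientation; "contact_force": force on the tool from outside, world axes, zero at the start; "wrist_torque": the same for the moment, N m; "opening": opening from 0.0 (shut) to 1.0 (fully open).
Only numpy, scipy, OpenCV 4.12 (cv2) and the standard library are available. Lean on these libraries where they do the work, as an engineer would, in place of code of your own. Each camera call takes 0.05 s, during which the arm holds its last target. There are 200 camera calls.

TASK

Set up the short-circuit reading of the solar module: first slide the rheostat's grip fully home against its stop at the end that carries two binding posts. Then pick up the cordless irradiance meter and hold it, window up and lengthwise up the slope (either way round), on the middle of the bare plate beside the module, tilted to the plate's slope so that it lies flush with both rubber feet bearing gently on the plate. Finish while still gripping the meter and holding it there - do not let go - with the module's tilt not shifted and everything else on the bench left alone.

Things in the scene. Friction and masses are not known exactly. Their poses are not given: they have to be found in the camera images.
- rheostat: Slide rheostat, fixed on the bench: a brown wire-wound tube 60 mm across between two grey end plates 260 mm apart, with a steel bar along its top, top of the end plates 118 mm above the bench, 96 mm wide, 292 mm long with posts. Origin at the centre of its underside; its x axis runs along the tube towards the end that carries two binding posts (the other end has one post), z up.
- wiper (a joint): Travel of the rheostat's sliding grip along the rheostat's +x axis, in m: 0 at the stop of the one-post end, 0.160 against the stop of the two-post end. Sliding takes about 3 N and it stays where it is left.
- wiper_grip (a point): Centre of the black grip knob that stands on the rheostat's slider, 133 mm above the bench. The knob is an upright block 24 x 24 mm and 34 mm high (116 to 150 mm above the bench), sides along the rheostat's axes; 4 mm below it is the slider's block, 26 mm wide and 30 mm long. Its axes are the rheostat's.
- meter: Cordless irradiance meter, loose on the bench, about 0.22 kg: a plain grey box 130 x 44 x 32 mm (47 mm wide near its ends) with a white round window on top near one end. Origin at the centre of its underside, level with the soles of its two feet; x along its length towards the window, z up out of its top. Grip it by the middle 60 mm of its sides.
- foot_front: Rubber foot across the meter's underside at its window end: strip 12 mm (along the meter) x 40 mm x 3 mm. Origin at the centre of its sole, 54 mm from the meter's origin along +x. Same axes as the meter.
- foot_rear: Rubber foot across the meter's underside at its other end, same size; origin at the centre of its sole, 54 mm from the meter's origin along -x.
- stand: Solar-module stand, fixed on the bench: base plate 190 x 330 x 10 mm with an upright and clamp knob at each end; overall 360 mm across the knobs. Origin at the centre of its underside, z up, x away from the robot, y along the tilt axis. The tilt axis lies 130 mm above the bench.
- carrier: Tilting aluminium carrier, 180 (x, up the slope) x 302 mm (y), held by friction on the stand's tilt axis, low edge nearest the robot; slope 11 to 32 degrees. Pressing an edge with over about 60 N shifts it. Origin on the tilt axis at its middle, z square out of the face. A dark framed module 170 x 165 x 16 mm covers its right part (y below +18 mm); the rest, at its left end, is the bare plate.
- plate_face (a point): Centre of the bare plate on its upper face, 12 mm above the tilt axis square to the face, 85 mm left of the carrier's middle. The bare plate is 180 mm (x, up the slope) x about 130 mm (y); the module's 16 mm high frame begins 67 mm to its right. z is square out of the face, x up the slope.
- carrier_edge (a point): Point on the carrier's upper edge, 90 mm up the slope from plate_face; shows whether the tilt has been shifted.
- multimeter: Pocket multimeter, not to be moved: dark box 125 x 66 x 33 mm with a round dial, loose on the bench. Origin at the centre of its underside, x along its length.
- decade_box: Resistance decade box, not to be moved: black box 115 x 235 x 75 mm with eight knobs, outside the rheostat. Origin at the centre of its underside, y along its length.
- panel_meter: Analogue panel meter, not to be moved: white box 80 x 100 x 140 mm with a round dial, at the front right. Origin at the centre of its underside.
- contact_jar: Small amber jar, not to be moved: 56 mm across, 75 mm high, at the front left. Origin at the centre of its underside.
- screwdriver: Screwdriver lying on the bench at the front left, 160 mm long, not to be moved. Origin under its middle, x along its length.

How it is judged:
By the outcome, as a careful person would: the job done as asked, in the order asked, and still so for the second after the job is handed in, while the arm keeps its last pose, push and grip.
It also fails if it takes over 58 s, if anything falls off the work surface, if the arm or the gripper's body presses on something with over 40 N, if the wrist force passes 120 N, or if a joint passes its speed limit or range.

## Working session

There is one attempt and no reset: what is moved stays moved. The work goes in short steps, Python scripts to look and compute and a tool call to move; the robot and the scene stay as the last step left them, time stands still between calls to the robot, and variables do not carry over. Pictures are saved under pics/ and viewed, about 8 in all and at most 12, crops included, and the job is handed in when it is done.

Besides the shell and the picture viewer there is one more tool, called after "Emit:" as name(argument=value, ...) on one line, values as JSON. send_rows: Moves the arm, as the interface text tells. Its arguments: {"type":"object","properties":{"translation":{"type":"array"},"rotation":{"type":"array"},"grip":{"type":"array"},"squeeze":{"type":"number"}},"required":["translation","rotation","grip"]}

```bash
mkdir -p pics; ls; cat > h.py <<'E'
import numpy as np, cv2
from scipy.spatial.transform import Rotation as R
from plant import ctrl, eyes, ticket
def cam(n):
    s=ctrl.get_state(); c=eyes.read_camera(n)
    if n=='wrist':
        T=np.eye(4);T[:3,:3]=R.from_quat(s['tcp_rot']).as_matrix();T[:3,3]=s['eef_pos'];T=T@np.array(c['hand_eye'])
        c['R'],c['p']=T[:3,:3],T[:3,3]
    else:
        c['p']=np.array(c['xyz']); o=np.array(c['orientation']); c['R']=o if o.shape==(3,3) else R.from_quat(o).as_matrix()
    return c
def ray(c,px):
    d=c['R']@np.linalg.solve(np.array(c['mtx']),[px[0],px[1],1.]); return d/np.linalg.norm(d)
def on_z(c,px,z):
    d=ray(c,px); return c['p']+d*(z-c['p'][2])/d[2]
def proj(c,P):
    q=np.array(c['mtx'])@(c['R'].T@(np.array(P)-c['p'])); return q[:2]/q[2]
E
python3 - <<'E'
from h import *
s=ctrl.get_state();print(s)
for n in('scene','top'):
    c=cam(n);cv2.imwrite(f'pics/{n}0.png',c['image']);print(n,c['p'],c['R'],c['mtx'])
E
```

```text
pics
{'time': 0.0, 'qpos': array([ 1.01199562e+00,  2.87199617e-01,  1.57817166e+00, -1.39977040e-05,
        1.27858407e+00, -1.49953513e-01]), 'dq': array([-0.00256809,  0.00014428,  0.00147308, -0.001096  ,  0.00049178,
        0.00082427]), 'joint_efforts': array([ 2.57247839e-04, -4.05978835e+01, -2.92625982e+01, -1.87757005e-04,
        5.92860568e-03,  3.75345461e-07]), 'eef_pos': array([0.26794527, 0.6188305 , 0.22992742]), 'tcp_rot': array([ 2.03000668e-01,  9.79177886e-01, -1.11026680e-03, -4.03651505e-04]), 'contact_force': array([ 0.36473302, -0.049845  ,  0.13822104]), 'wrist_torque': array([-0.0093806 , -0.00299957,  0.04086702]), 'opening': 0.9995624064454304}
scene [1.12648335 0.86614949 1.16132343] [[-0.80929379  0.40810611 -0.42248428]
 [ 0.58730636  0.5490535  -0.59465241]
 [-0.01071481 -0.72937621 -0.6840289 ]] [[553.50166713   0.         315.41046853]
 [  0.         553.50166713 234.39742232]
 [  0.           0.           1.        ]]
top [ 0.21772934 -0.06898431  1.54978568] [[ 0.02389566 -0.98353704  0.17911977]
 [-0.99969626 -0.02458964 -0.00165482]
 [ 0.00603207 -0.17902582 -0.98382588]] [[561.24673121   0.         327.70812914]
 [  0.         561.24673121 244.39698913]
 [  0.           0.           1.        ]]
```

View pics/top0.png

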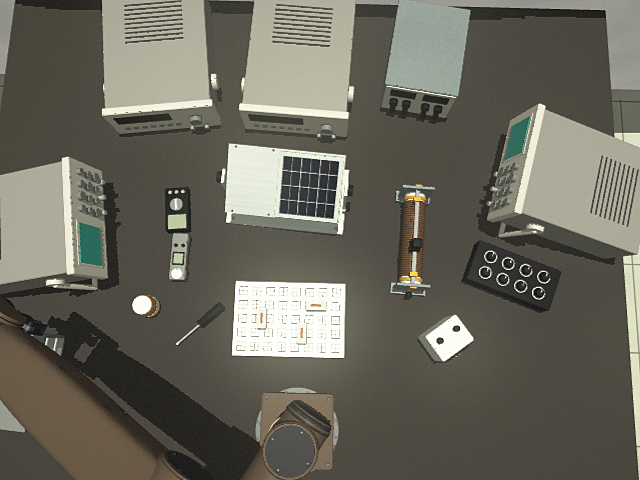

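View pics/scene0.png

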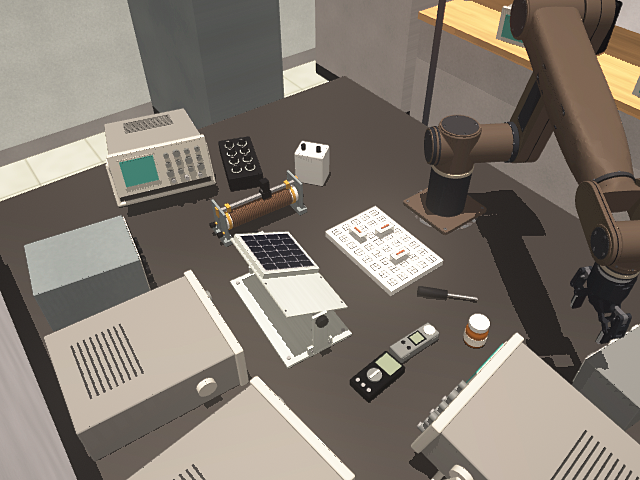

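The top view shows the meter at about (179,257) with its window at (177,272), the multimeter just beyond it, the stand at about (285,190), and the rheostat from (415,190) to (410,290) with its knob at (416,243). I'll crop in on the rheostat ends and the meter.

```bash
python3 - <<'E'
from h import *
t=cv2.imread('pics/top0.png');s=cv2.imread('pics/scene0.png')
a=cv2.resize(t[175:305,380:450],None,fx=4.5,fy=4.5,interpolation=cv2.INTER_CUBIC)
b=cv2.resize(t[180:290,155:205],None,fx=4.5,fy=4.5,interpolation=cv2.INTER_CUBIC)
d=cv2.resize(s[165:250,205:310],None,fx=2.4,fy=2.4,interpolation=cv2.INTER_CUBIC)
o=np.zeros((590,800,3),np.uint8)
o[:585,:315]=a;o[:495,316:541]=b;o[:204,545:797]=d[:204,:252]
cv2.imwrite('pics/crop.png',o)
E
```

```text
(no output)
```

View pics/crop.png

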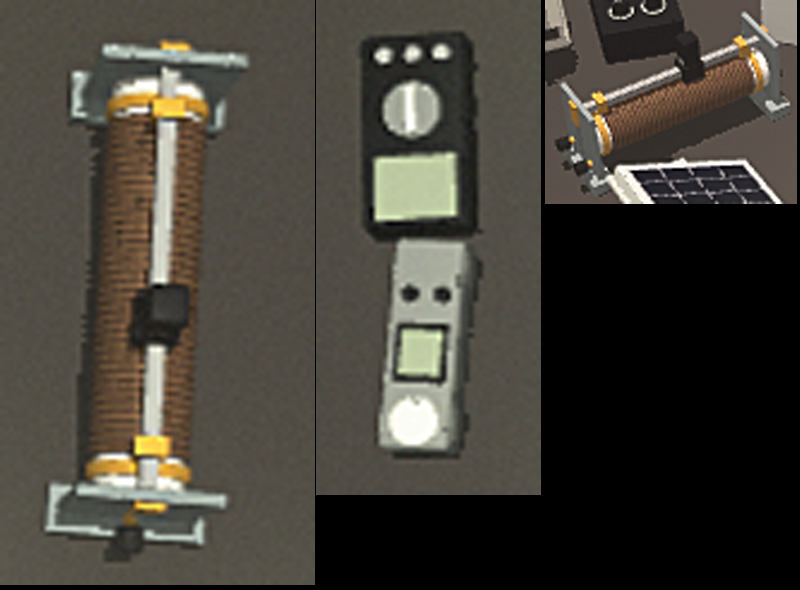

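The far end, away from the robot, carries the two posts. The near end has one, so the knob has to slide away from the robot. Next I'll measure positions.

```bash
python3 - <<'E'
from h import *
c=cam('top'); s=cam('scene')
f=lambda n,px,z: print(n,on_z(c,px,z).round(4))
f('knob',(417.3,242.1),.15); f('farplate',(419.1,187.2),.118); f('nearplate',(413.8,285.4),.118)
hsv=cv2.cvtColor(c['image'],cv2.COLOR_BGR2HSV)
m=(cv2.inRange(c['image'],(115,)*3,(255,)*3)); r=np.zeros_like(m); r[225:285,165:195]=m[225:285,165:195]
k=max(cv2.findContours(r,0,2)[0],key=cv2.contourArea); b=cv2.minAreaRect(k);print(b)
B=[on_z(c,p,.034) for p in cv2.boxPoints(b)]; print(np.round(B,4), np.mean(B,0))
print([np.linalg.norm(B[i]-B[i-1]).round(4) for i in range(4)])
for n,cc,box in(('top',c,(210,130,360,245)),('scene',s,(220,220,360,370))):
    x0,y0,x1,y1=box; cr=cv2.resize(cc['image'][y0:y1,x0:x1],None,fx=4,fy=4,interpolation=cv2.INTER_CUBIC)
    cv2.imwrite(f'pics/st_{n}.png',cr)
a=cv2.imread('pics/st_top.png');b=cv2.imread('pics/st_scene.png')
o=np.zeros((600,1160,3),np.uint8);o[:460,:600]=a;o[:600,600:1160]=b;cv2.imwrite('pics/st.png',cv2.resize(o,None,fx=.6896,fy=.6896,interpolation=cv2.INTER_AREA))
E
```

```text
knob [ 0.4842 -0.2986  0.15  ]
farplate [ 0.6382 -0.3094  0.118 ]
nearplate [ 0.3772 -0.2944  0.118 ]
((178.04827880859375, 255.9207305908203), (15.363415718078613, 46.007198333740234), 4.763641834259033)
[[0.3898 0.3577 0.034 ]
 [0.5167 0.3567 0.034 ]
 [0.5141 0.3144 0.034 ]
 [0.3873 0.3161 0.034 ]] [0.45198393 0.33622297 0.034     ]
[np.float64(0.0417), np.float64(0.1269), np.float64(0.0424), np.float64(0.1268)]
```

View pics/st.png

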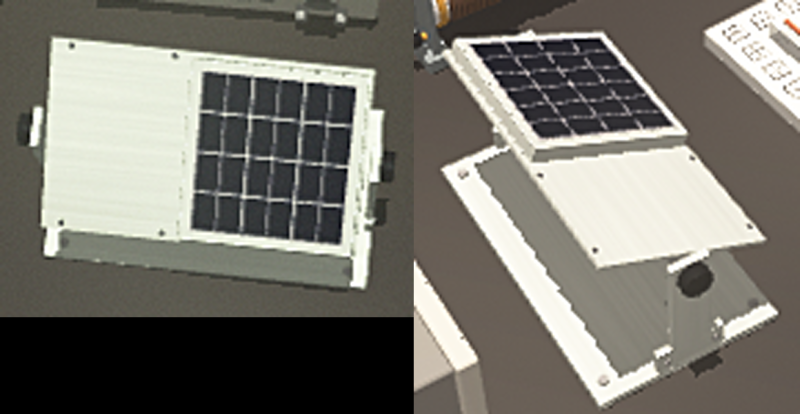

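The crops show four screws on the bare plate in both views. Top crop: (71,44), (175,56), (62,222), (161,233). Scene crop: (596,250), (540,175), (750,226), (692,155). I'll triangulate these.

```bash
python3 - <<'E'
from h import *
c=cam('top'); s=cam('scene'); k=2.7584
def tri(a,b):
    a=np.array(a)/k+[210,130]; b=(np.array(b)-[413.8,0])/k+[220,220]
    d1,d2=ray(c,a),ray(s,b); t=np.linalg.lstsq(np.c_[d1,-d2],s['p']-c['p'],rcond=None)[0]
    p,q=c['p']+t[0]*d1,s['p']+t[1]*d2; return (p+q)/2,np.linalg.norm(p-q)
P=[]
for n,a,b in(('UO',(71,44),(596,250)),('UI',(175,56),(540,175)),('LO',(62,222),(750,226)),('LI',(161,233),(692,155))):
    p,e=tri(a,b);P.append(p);print(n,p.round(4),round(e,4))
P=np.array(P);m=P.mean(0);print('mean',m,[np.linalg.norm(P[i]-P[j]).round(4) for i,j in((0,1),(2,3),(0,2),(1,3))])
n=np.linalg.svd(P-m)[2][2];n*=np.sign(n[2]);print('n',n,np.degrees(np.arccos(n[2])),'yaw of normal',np.degrees(np.arctan2(-n[1],-n[0])))
up=(P[0]+P[1]-P[2]-P[3]);print('up',up,np.degrees(np.arctan2(up[1],up[0])),np.degrees(np.arcsin(up[2]/np.linalg.norm(up))))
for px in((52,38),(42,226)): print(px)
E
```

```text
UO [0.7193 0.1719 0.1729] 0.0015
UI [0.7112 0.074  0.1719] 0.0004
LO [0.565  0.183  0.1045] 0.0017
LI [0.5568 0.0865 0.1081] 0.0009
mean [0.63808107 0.12886437 0.13935493] [np.float64(0.0982), np.float64(0.0969), np.float64(0.1691), np.float64(0.1676)]
n [-0.39040303  0.04440114  0.91957273] 23.13630174003887 yaw of normal -6.488457803665259
up [ 0.30869352 -0.0236343   0.13217477] -4.378157387032008 23.118862771388418
(52, 38)
(42, 226)
```

Plate centre is about (0.638, 0.129, 0.141), slope about 23°, yaw about −4.4°. The expected height of 0.141 matches, and so do the screw spacings. The rheostat axis has yaw about −3.3° and the plates are 261 mm apart, as specified. I'll go to the rheostat first, aligning the tool on the way.

Emit:
send_rows(translation=[[0, 0, 0], [0, 0, 0], [0, 0, 0], [0, 0, 0], [-0.66, -0.91, 0]], rotation=[[0, 0, -1], [0, 0, -1], [0, 0, -1], [0, 0, -1], [0, 0, 0]], grip=[85, 85, 85, 85, 85])

```text
time: 0.92
eef_pos: [0.2856, 0.5917, 0.2311]
tcp_rot: [0.028, 1.0, 0.0, -0.0]
contact_force: [0.1, -0.8, -0.4]
opening: 0.999
```

Emit:
send_rows(translation=[[-0.66, -0.91, 0], [-0.66, -0.91, 0], [-0.66, -0.91, 0], [-0.66, -0.91, 0], [-0.66, -0.91, 0]], rotation=[[0, 0, 0], [0, 0, 0], [0, 0, 0], [0, 0, 0], [0, 0, 0]], grip=[85, 85, 85, 85, 85])

```text
time: 1.55
eef_pos: [0.3776, 0.4478, 0.2314]
tcp_rot: [0.03, 1.0, 0.0, 0.0]
contact_force: [-0.7, 0.2, -0.8]
opening: 0.993
```

Emit:
send_rows(translation=[[-0.66, -0.91, 0], [-0.66, -0.91, 0], [-0.66, -0.91, 0], [-0.66, -0.91, 0], [0, 0, 0]], rotation=[[0, 0, 0], [0, 0, 0], [0, 0, 0], [0, 0, 0], [0, 0, 0]], grip=[85, 85, 85, 85, 85])

```text
time: 2.17
eef_pos: [0.4506, 0.3336, 0.2314]
tcp_rot: [0.031, 1.0, -0.0, 0.0]
contact_force: [-0.5, 0.2, -0.4]
opening: 0.999
```

Motion works as predicted. I'm over the meter now, so I'll measure it here and save the wrist view.

```bash
python3 - <<'E'
from h import *
c=cam('wrist');cv2.imwrite('pics/w_meter.png',c['image']);print(c['p'],c['R'][:,2],c['mtx'])
np.savez('wm.npz',p=c['p'],R=c['R'],mtx=c['mtx'])
for P in((.452,.336,.034),(.516,.336,.034),(.388,.337,.034)): print(proj(c,P))
E
```

```text
[0.37580528 0.33707593 0.37390857] [ 0.29160933 -0.01709075 -0.95638481] [[407.92460468   0.         324.65547186]
 [  0.         407.92460468 242.35719183]
 [  0.           0.           1.        ]]
[328.49020367 211.23478198]
[332.77387489 280.90852075]
[324.95878026 133.56746009]
```

View pics/w_meter.png

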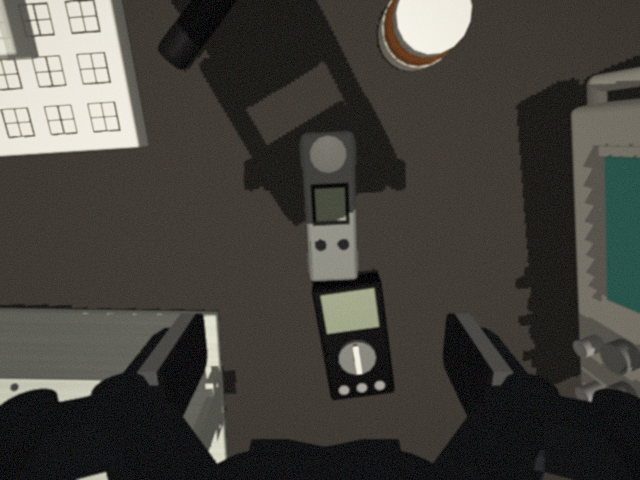

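Emit:
send_rows(translation=[[-0.06, -0.97, 0], [-0.06, -0.97, 0], [-0.06, -0.97, 0], [-0.06, -0.97, 0], [-0.06, -0.97, 0]], rotation=[[0, 0, 0], [0, 0, 0], [0, 0, 0], [0, 0, 0], [0, 0, 0]], grip=[0, 0, 0, 0, 0])

```text
time: 2.85
eef_pos: [0.4494, 0.1895, 0.2314]
tcp_rot: [0.029, 1.0, 0.0, 0.0]
contact_force: [-0.3, 0.3, 0.3]
opening: 0.004
```

Emit:
send_rows(translation=[[-0.06, -0.97, 0], [-0.06, -0.97, 0], [-0.06, -0.97, 0], [-0.06, -0.97, 0], [-0.06, -0.97, 0]], rotation=[[0, 0, 0], [0, 0, 0], [0, 0, 0], [0, 0, 0], [0, 0, 0]], grip=[0, 0, 0, 0, 0])

```text
time: 3.48
eef_pos: [0.4501, 0.0437, 0.2315]
tcp_rot: [0.029, 1.0, 0.0, 0.0]
contact_force: [-0.5, -0.1, -1.3]
opening: -0.004
```

Emit:
send_rows(translation=[[-0.06, -0.97, 0], [-0.06, -0.97, 0], [-0.06, -0.97, 0], [-0.06, -0.97, 0], [-0.06, -0.97, 0]], rotation=[[0, 0, 0], [0, 0, 0], [0, 0, 0], [0, 0, 0], [0, 0, 0]], grip=[0, 0, 0, 0, 0])

```text
time: 4.1
eef_pos: [0.4507, -0.1021, 0.2314]
tcp_rot: [0.029, 1.0, 0.0, 0.0]
contact_force: [-0.7, 0.6, 0.3]
opening: -0.003
```

Emit:
send_rows(translation=[[-0.06, -0.97, 0], [-0.06, -0.97, 0], [-0.06, -0.97, 0], [-0.06, -0.97, 0], [0, -0.6, 0]], rotation=[[0, 0, 0], [0, 0, 0], [0, 0, 0], [0, 0, 0], [0, 0, 0]], grip=[0, 0, 0, 0, 0])

```text
time: 4.72
eef_pos: [0.4501, -0.2371, 0.2314]
tcp_rot: [0.03, 1.0, 0.0, 0.0]
contact_force: [-0.2, -0.2, -1.0]
opening: 0.003
```

Emit:
send_rows(translation=[[0, -0.7, 0], [0, -0.5, 0], [0, 0, 0]], rotation=[[0, 0, 0], [0, 0, 0], [0, 0, 0]], grip=[0, 0, 0])

```text
time: 5.1
eef_pos: [0.4475, -0.2735, 0.2313]
tcp_rot: [0.03, 1.0, 0.0, -0.0]
contact_force: [-0.1, 0.7, 0.7]
opening: 0.003
```

The wrist view shows the meter's top corners at about (301,135), (354,131), (357,278) and (311,280). That matches the top-view estimate within about 3 px. Now I'll check the knob from near.

```bash
python3 - <<'E'
from h import *
c=cam('wrist');cv2.imwrite('pics/w_knob.png',c['image'])
np.savez('wk.npz',p=c['p'],R=c['R'],mtx=c['mtx'])
for P in((.484,-.3,.15),(.6382,-.3094,.118),(.377,-.2944,.118)): print(proj(c,P))
m=dict(np.load('wm.npz'))
Q=[on_z(m,p,.034) for p in((301,135),(354,131),(357,278),(311,280))];print(np.round(Q,4),np.mean(Q,0))
E
```

```text
[286.02940249 312.91592102]
[294.99877377 471.37527812]
[284.33282967 127.92675869]
[[0.3879 0.3176 0.034 ]
 [0.3875 0.3604 0.034 ]
 [0.5146 0.3578 0.034 ]
 [0.5139 0.3166 0.034 ]] [0.45095965 0.33811462 0.034     ]
```

View pics/w_knob.png

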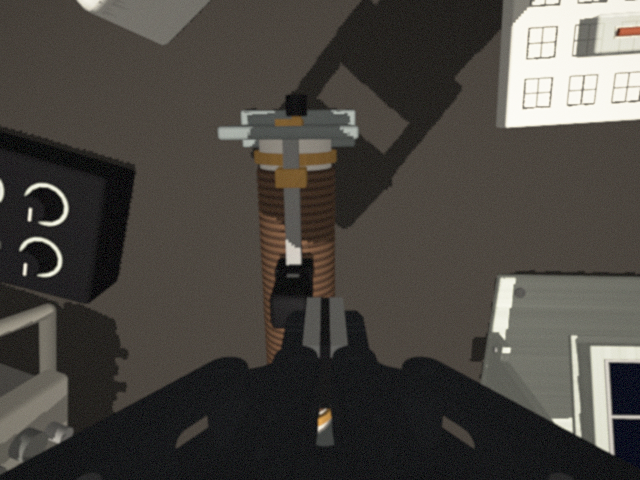

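The knob top sits at about (291,310), against a predicted (286,313). The near plate's top edge is at (287,131), against (284,128), so the estimates hold. I'll descend with closed fingers just robot-side of the knob.

Emit:
send_rows(translation=[[0, -0.83, 0.1], [0, 0, 0.84], [0, 0, 0.84], [0, 0, 0.84], [0, 0, 0.84]], rotation=[[0, 0, 0], [0, 0, 0], [0, 0, 0], [0, 0, 0], [0, 0, 0]], grip=[0, 0, 0, 0, 0])

```text
time: 5.78
eef_pos: [0.446, -0.2983, 0.1266]
tcp_rot: [0.03, 1.0, -0.0, 0.0]
contact_force: [0.2, 0.1, -0.7]
opening: -0.001
```

Emit:
send_rows(translation=[[0, 0, 0], [-0.25, 0, 0], [-0.2, 0, 0], [-0.2, 0, 0], [-0.2, 0, 0]], rotation=[[0, 0, 0], [0, 0, 0], [0, 0, 0], [0, 0, 0], [0, 0, 0]], grip=[0, 0, 0, 0, 0])

```text
time: 6.4
eef_pos: [0.4718, -0.2995, 0.1283]
tcp_rot: [0.03, 1.0, -0.0, -0.0]
contact_force: [-3.0, -0.3, 1.7]
opening: 0.001
```

In contact at about 3 N. Keep pushing; the stop is expected near TCP x of about 0.565.

Emit:
send_rows(translation=[[-0.4, 0, 0], [-0.4, 0, 0], [-0.4, 0, 0], [-0.4, 0, 0], [-0.4, 0, 0]], rotation=[[0, 0, 0], [0, 0, 0], [0, 0, 0], [0, 0, 0], [0, 0, 0]], grip=[0, 0, 0, 0, 0])

```text
time: 7.02
eef_pos: [0.5322, -0.3026, 0.1274]
tcp_rot: [0.03, 1.0, 0.0, -0.0]
contact_force: [-4.5, 0.7, 2.5]
opening: 0.007
```

Emit:
send_rows(translation=[[-0.2, 0, 0], [-0.2, 0, 0], [-0.1, 0, 0], [-0.1, 0, 0], [-0.1, 0, 0]], rotation=[[0, 0, 0], [0, 0, 0], [0, 0, 0], [0, 0, 0], [0, 0, 0]], grip=[0, 0, 0, 0, 0])

```text
time: 7.65
eef_pos: [0.5523, -0.3038, 0.1274]
tcp_rot: [0.03, 1.0, 0.0, -0.0]
contact_force: [-2.1, 1.4, 1.7]
opening: 0.001
```

Emit:
send_rows(translation=[[-0.1, 0, 0], [-0.1, 0, 0], [-0.1, 0, 0], [-0.07, 0, 0]], rotation=[[0, 0, 0], [0, 0, 0], [0, 0, 0], [0, 0, 0]], grip=[0, 0, 0, 0])

```text
time: 8.15
eef_pos: [0.5636, -0.3045, 0.1274]
tcp_rot: [0.03, 1.0, 0.0, -0.0]
contact_force: [-2.8, 2.1, 1.2]
opening: 0.004
```

Emit:
send_rows(translation=[[-0.05, 0, 0], [-0.05, 0, 0]], rotation=[[0, 0, 0], [0, 0, 0]], grip=[0, 0])

```text
time: 8.4
eef_pos: [0.5664, -0.3047, 0.1273]
tcp_rot: [0.03, 1.0, 0.0, -0.0]
contact_force: [-2.4, 3.5, 0.1]
opening: -0.0
```

Emit:
send_rows(translation=[[-0.05, 0, 0], [-0.05, 0, 0]], rotation=[[0, 0, 0], [0, 0, 0]], grip=[0, 0])

```text
time: 8.65
eef_pos: [0.567, -0.3047, 0.1274]
tcp_rot: [0.029, 1.0, 0.001, -0.004]
contact_force: [-12.9, 3.6, 5.5]
opening: -0.003
```

Emit:
send_rows(translation=[[-0.05, 0, 0], [-0.05, 0, 0]], rotation=[[0, 0, 0], [0, 0, 0]], grip=[0, 0])

```text
time: 8.9
eef_pos: [0.5671, -0.3048, 0.1274]
tcp_rot: [0.029, 1.0, 0.002, -0.008]
contact_force: [-22.3, 4.2, 10.5]
opening: 0.001
```

Force jumped from 2.4 N to 22 N with no further travel, so the knob is at the stop. The TCP there (0.567) agrees with the expected 0.565. I'll back off, rise, return towards the meter and open the fingers.

Emit:
send_rows(translation=[[0.3, 0, 0], [0.5, 0, 0], [0, 0, -0.9], [0, 0, -0.9], [0, 0, -0.9]], rotation=[[0, 0, 0], [0, 0, 0], [0, 0, 0], [0, 0, 0], [0, 0, 0]], grip=[0, 0, 0, 0, 0])

```text
time: 9.52
eef_pos: [0.5485, -0.3042, 0.2097]
tcp_rot: [0.03, 1.0, -0.001, 0.001]
contact_force: [0.5, 0.3, -0.2]
opening: 0.001
```

Emit:
send_rows(translation=[[0, 0, -0.9], [0.19, 0.96, 0], [0.19, 0.96, 0], [0.19, 0.96, 0], [0.19, 0.96, 0]], rotation=[[0, 0, 0], [0, 0, 0], [0, 0, 0], [0, 0, 0], [0, 0, 0]], grip=[0, 0, 0, 0, 0])

```text
time: 10.15
eef_pos: [0.5326, -0.1869, 0.2359]
tcp_rot: [0.03, 1.0, -0.001, 0.001]
contact_force: [0.0, -0.0, -0.1]
opening: 0.004
```

Emit:
send_rows(translation=[[0.19, 0.96, 0], [0.19, 0.96, 0], [0.19, 0.96, 0], [0.19, 0.96, 0], [0.19, 0.96, 0]], rotation=[[0, 0, 0], [0, 0, 0], [0, 0, 0], [0, 0, 0], [0, 0, 0]], grip=[0, 0, 0, 0, 0])

```text
time: 10.78
eef_pos: [0.5129, -0.0414, 0.2359]
tcp_rot: [0.03, 1.0, -0.0, 0.002]
contact_force: [0.0, 0.5, -0.6]
opening: -0.002
```

Emit:
send_rows(translation=[[0.19, 0.96, 0], [0.19, 0.96, 0], [0.19, 0.96, 0], [0.19, 0.96, 0], [0.19, 0.96, 0]], rotation=[[0, 0, 0], [0, 0, 0], [0, 0, 0], [0, 0, 0], [0, 0, 0]], grip=[85, 85, 85, 85, 85])

```text
time: 11.4
eef_pos: [0.4931, 0.1042, 0.2359]
tcp_rot: [0.03, 1.0, 0.0, 0.002]
contact_force: [1.1, 0.0, -0.0]
opening: 0.992
```

Emit:
send_rows(translation=[[0.19, 0.96, 0], [0.19, 0.96, 0], [0.19, 0.96, 0], [0.19, 0.96, 0], [0.19, 0.96, 0]], rotation=[[0, 0, 0], [0, 0, 0], [0, 0, 0], [0, 0, 0], [0, 0, 0]], grip=[85, 85, 85, 85, 85])

```text
time: 12.02
eef_pos: [0.4733, 0.2498, 0.2359]
tcp_rot: [0.03, 1.0, 0.001, 0.001]
contact_force: [1.0, 0.1, 0.3]
opening: 0.996
```

```bash
python3 - <<'E'
from h import *
c=cam('top');cv2.imwrite('pics/top1.png',c['image'])
g=cv2.cvtColor(c['image'],cv2.COLOR_BGR2GRAY)[175:305,380:450]
print(proj(c,(.5876,-.3066,.15)))
cv2.imwrite('pics/r1.png',cv2.resize(c['image'][175:305,380:450],None,fx=4,fy=4,interpolation=cv2.INTER_CUBIC))
s=ctrl.get_state();print(s['eef_pos'],s['tcp_rot'],s['qpos'])
E
```

```text
[420.20223602 202.67021581]
[0.47260759 0.25236334 0.23595676] [0.02908686 0.9995746  0.00180538 0.00114378] [ 0.29973206 -0.02797745  1.91547673  0.00282187  1.25076354 -1.2137655 ]
```

View pics/r1.png

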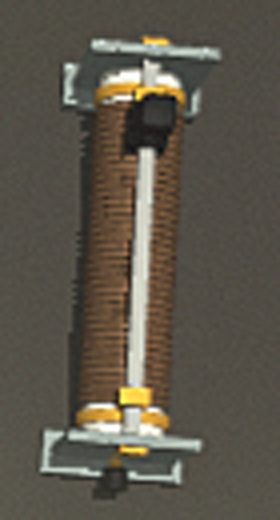

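The knob top is at about (419.5, 202.5), against a predicted (420.2, 202.7) for travel 0.160, so it is fully home. Now I'll align over the meter and descend.

Emit:
send_rows(translation=[[0, 0, 0], [0.25, 0.94, 0], [0.25, 0.94, 0], [0.24, 0.94, 0], [0, 0, 0.9]], rotation=[[0, 0, -0.52], [0, 0, 0], [0, 0, 0], [0, 0, 0], [0, 0, 0]], grip=[85, 85, 85, 85, 85])

```text
time: 12.7
eef_pos: [0.4536, 0.336, 0.2114]
tcp_rot: [0.006, 1.0, 0.002, 0.004]
contact_force: [0.6, 0.9, -0.5]
opening: 0.998
```

Emit:
send_rows(translation=[[0, 0, 0.9], [0, 0, 0.9], [0, 0, 0.9], [0, 0, 0.9], [0, 0, 0]], rotation=[[0, 0, 0], [0, 0, 0], [0, 0, 0], [0, 0, 0], [0, 0, 0]], grip=[85, 85, 85, 85, 85])

```text
time: 13.32
eef_pos: [0.4507, 0.3327, 0.0984]
tcp_rot: [0.007, 1.0, -0.001, -0.002]
contact_force: [0.1, -0.7, -0.1]
opening: 0.996
```

```bash
python3 - <<'E'
from h import *
c=cam('wrist');cv2.imwrite('pics/w_m2.png',c['image'])
s=ctrl.get_state();r=R.from_quat(s['tcp_rot']).as_matrix();print(s['eef_pos'],np.degrees(np.arctan2(r[1,1],r[0,1])),r[:,2])
for P in((.3877,.3384,.034),(.5145,.3368,.034),(.4513,.3376,.034)): print(proj(c,P))
E
```

```text
[0.45187658 0.33336213 0.10014632] 89.1632628385119 [-5.08756719e-04 -2.52541504e-04 -9.99999839e-01]
[336.3821169  143.32165291]
[334.99811165 366.47891719]
[335.63501225 264.53963021]
```

View pics/w_m2.png

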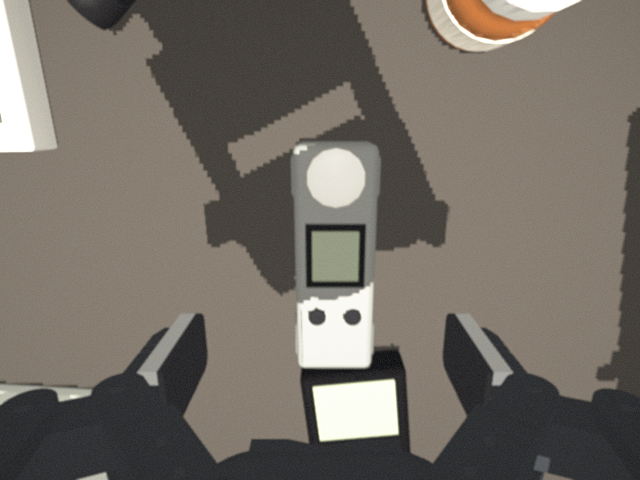

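The meter's ends are at (336,143) and (335,367), which matches the prediction. I'll correct by +4 mm along tool y, descend and grip.

Emit:
send_rows(translation=[[0, 0.14, 0.8], [0, 0, 0.8], [0, 0, 0.8], [0, 0, 0.5], [0, 0, 0.28]], rotation=[[0, 0, 0], [0, 0, 0], [0, 0, 0], [0, 0, 0], [0, 0, 0]], grip=[85, 85, 85, 85, 85])

```text
time: 14.0
eef_pos: [0.4528, 0.3383, 0.0055]
tcp_rot: [0.007, 1.0, 0.0, 0.001]
contact_force: [-0.3, -0.1, 0.9]
opening: 0.998
```

Emit:
send_rows(translation=[[0, 0, 0], [0, 0, 0], [0, 0, 0], [0, 0, 0], [0, 0, 0]], rotation=[[0, 0, 0], [0, 0, 0], [0, 0, 0], [0, 0, 0], [0, 0, 0]], grip=[60, 52, 46, 35, 35], squeeze=40)

```text
time: 14.62
eef_pos: [0.4528, 0.3383, 0.0061]
tcp_rot: [0.007, 1.0, 0.0, 0.001]
contact_force: [-1.2, -0.6, 5.7]
opening: 0.513
```

```bash
python3 - <<'E'
from h import *
s=ctrl.get_state();print(s['eef_pos'],s['tcp_rot'],s['opening']*85.4,s['contact_force'],s['wrist_torque'])
E
```

```text
[0.45282394 0.33833287 0.00610864] [7.12816184e-03 9.99974276e-01 3.27402862e-04 7.27066147e-04] 43.83393812042912 [-1.22336    -0.60107836  5.7036901 ] [-0.09328624  0.0299596   0.02927213]
```

Gripped with a 43.8 mm opening, which matches the 44 mm width. I'll lift straight up and move over the plate for a close check.

Emit:
send_rows(translation=[[0, 0, -0.3], [0, 0, -0.8], [0, 0, -0.97], [0, 0, -0.97], [0, 0, -0.97]], rotation=[[0, 0, 0], [0, 0, 0], [0, 0, 0], [0, 0, 0], [0, 0, 0]], grip=[35, 35, 35, 35, 35])

```text
time: 15.25
eef_pos: [0.4511, 0.3375, 0.1254]
tcp_rot: [0.007, 1.0, -0.0, -0.001]
contact_force: [0.7, 1.1, -2.5]
opening: 0.503
```

Emit:
send_rows(translation=[[0, 0, -0.97], [0, 0, -0.97], [0, 0, -0.97], [0, 0, -0.97], [0, 0, -0.97]], rotation=[[0, 0, 0], [0, 0, 0], [0, 0, 0], [0, 0, 0], [0, 0, 0]], grip=[35, 35, 35, 35, 35])

```text
time: 15.88
eef_pos: [0.4512, 0.3376, 0.2707]
tcp_rot: [0.007, 1.0, -0.001, -0.001]
contact_force: [-0.0, 0.5, -2.5]
opening: 0.507
```

Emit:
send_rows(translation=[[0, 0, -0.97], [0, 0, -0.97], [-0.5, -0.5, 0], [-0.9, -0.9, 0], [-0.9, -0.9, 0]], rotation=[[0, 0, 0], [0, 0, 0], [0, 0, 0], [0, 0, 0], [0, 0, 0]], grip=[35, 35, 35, 35, 35])

```text
time: 16.5
eef_pos: [0.5203, 0.2662, 0.3264]
tcp_rot: [0.007, 1.0, -0.001, -0.002]
contact_force: [0.3, 0.1, -3.5]
opening: 0.505
```

Emit:
send_rows(translation=[[-0.9, -0.9, 0], [-0.9, -0.9, 0], [-0.9, -0.9, 0], [-0.9, -0.9, 0], [-0.9, -0.9, 0]], rotation=[[0, 0, 0], [0, 0, 0], [0, 0, 0], [0, 0, 0], [0, 0, 0]], grip=[35, 35, 35, 35, 35])

```text
time: 17.12
eef_pos: [0.6534, 0.1287, 0.3259]
tcp_rot: [0.008, 1.0, -0.0, -0.002]
contact_force: [0.1, 0.1, -2.5]
opening: 0.508
```

Emit:
send_rows(translation=[[-0.2, -0.2, 0], [0, 0, 0], [0, 0, 0], [0, 0, 0]], rotation=[[0, 0, 0.86], [0, 0, 0], [0, 0, 0], [0, 0, 0]], grip=[35, 35, 35, 35])

```text
time: 17.62
eef_pos: [0.6586, 0.1254, 0.3288]
tcp_rot: [0.044, 0.999, -0.0, -0.0]
contact_force: [0.4, 0.2, -2.5]
opening: 0.504
```

```bash
python3 - <<'E'
from h import *
c=cam('wrist');cv2.imwrite('pics/w_p.png',c['image']);np.savez('wp.npz',p=c['p'],R=c['R'],mtx=c['mtx'])
s=ctrl.get_state();r=R.from_quat(s['tcp_rot']).as_matrix();print(s['eef_pos'],np.degrees(np.arctan2(r[1,1],r[0,1])),s['opening']*85.4)
for P in([0.7193,0.1719,0.1729],[0.7112,0.074,0.1719],[0.565,0.183,0.1045],[0.5568,0.0865,0.1081],[.638,.129,.1405]): print(proj(c,P))
t=cam('top');cv2.imwrite('pics/top2.png',t['image'])
E
```

```text
[0.658651   0.12551262 0.3290678 ] 84.95428665382065 43.612388313290424
[390.75286297 290.87338214]
[267.16581557 291.04435015]
[383.77540491  88.99674395]
[268.42092068  89.0870535 ]
[327.78115255 187.374529  ]
```

View pics/w_p.png

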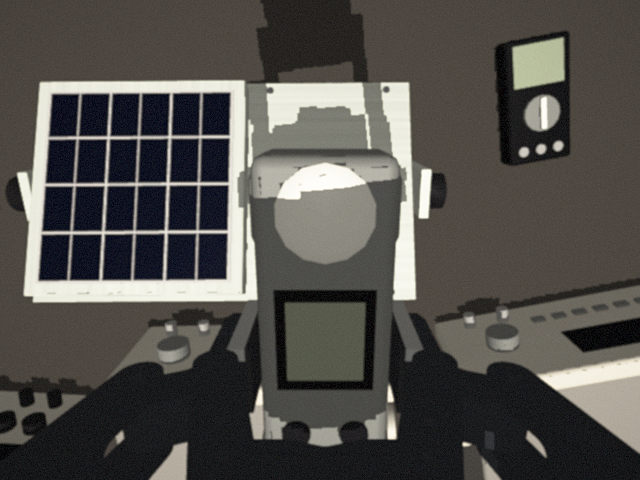

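The lower plate screws are at (270,90) and (386,90), against predicted (268,89) and (384,89). Carrier edges run level in the image, so the yaw is −5.05°. The outer corners are at about (410,83) and (415,299). I'll fit the slope and position from the corners.

```bash
python3 - <<'E'
from h import *
from scipy.optimize import least_squares
c=dict(np.load('wp.npz')); g=cv2.cvtColor(cv2.imread('pics/w_p.png'),cv2.COLOR_BGR2GRAY).astype(float)
def edge(v): d=np.diff(v); return np.argmax(np.abs(d))+.5
print('low row',[75+edge(g[75:95,x]) for x in(300,320,340,400)],'up row',[290+edge(g[290:312,x]) for x in(405,408,411)])
print('mod low',[70+edge(g[70:95,x]) for x in(60,140,220)],'mod up',[290+edge(g[290:312,x]) for x in(50,130,210)])
print('right col',[(y,400+edge(g[y,400:425])) for y in(95,120,140,230,260,285)])
t=cam('top')
k=2.7584
scr=[np.array(a)/k+[210,130] for a in((71,44),(175,56),(62,222),(161,233))]
def face(v,yaw=-5.05):
    x,y,sl=v; M=(R.from_euler('z',yaw,degrees=True)*R.from_euler('y',-sl,degrees=True)).as_matrix()
    # axis middle (x,y,.13)
    return M,np.array([x,y,.13])
def pt(v,u,w,h=.012): M,o=face(v); return o+M@[u,w,h]
obs=[((-.09,.151),(409.7,83)),((.09,.151),(415,299.5))]
import sys
f=lambda v:np.concatenate([proj(c,pt(v,*uw))-px for uw,px in obs])
r=least_squares(f,[.64,.04,23]);print(r.x,r.fun,'face',pt(r.x,0,.085))
for uw in((-.084,.133),(-.084,.035)): print(proj(c,pt(r.x,*uw)))
E
```

```text
low row [np.float64(82.5), np.float64(82.5), np.float64(82.5), np.float64(81.5)] up row [np.float64(299.5), np.float64(299.5), np.float64(299.5)]
mod low [np.float64(93.5), np.float64(80.5), np.float64(79.5)] mod up [np.float64(301.5), np.float64(301.5), np.float64(300.5)]
right col [(95, np.float64(409.5)), (120, np.float64(409.5)), (140, np.float64(410.5)), (230, np.float64(413.5)), (260, np.float64(414.5)), (285, np.float64(415.5))]
[ 0.63588341  0.04660744 23.43768552] [-0.08329671 -0.07123839  0.07838501  0.07864929] face [0.63861105 0.13169764 0.14100992]
[388.28769497  89.72788775]
[271.17864048  89.69629301]
```

```bash
cat >> h.py <<'E'
M=(R.from_euler('z',-5.05,degrees=True)*R.from_euler('y',-23.3,degrees=True)).as_matrix()
F=np.array([.6385,.1303,.141])
Tg=M@np.diag([-1,1,-1.])   # tool axes when seated
def goal(h): return F+M@[.0015,.0,.0061+h]
def delta(h):
    s=ctrl.get_state(); r=R.from_quat(s['tcp_rot']).as_matrix()
    print('rot units',(R.from_matrix(r.T@Tg).as_rotvec(degrees=True)/5).round(3))
    d=goal(h)-s['eef_pos']; print('now axes',(r.T@d/.03).round(3),'goal axes',(Tg.T@d/.03).round(3), s['eef_pos'],s['contact_force'],s['wrist_torque'].round(3))
E
python3 -c "
from h import *
delta(.04); print(goal(.04))"
```

```text
rot units [-0.000e+00 -4.656e+00 -1.000e-03]
now axes [1.252 0.099 4.847] goal axes [3.066 0.099 3.958] [0.65879884 0.1255205  0.32937084] [ 0.01016366 -0.44705872 -2.92969485] [0.014 0.001 0.039]
[0.62170846 0.13178384 0.1839337 ]
```

Emit:
send_rows(translation=[[0, 0, 0], [0, 0, 0], [0, 0, 0], [0, 0, 0], [0, 0, 0]], rotation=[[0, -0.93, 0], [0, -0.93, 0], [0, -0.93, 0], [0, -0.93, 0], [0, -0.936, 0]], grip=[35, 35, 35, 35, 35])

```text
time: 18.4
eef_pos: [0.6586, 0.1254, 0.3295]
tcp_rot: [0.043, 0.978, -0.009, 0.203]
contact_force: [-0.6, -0.2, -2.4]
opening: 0.506
```

Emit:
send_rows(translation=[[0.77, 0.02, 0.7], [0.77, 0.03, 0.7], [0.76, 0.03, 0.7], [0.76, 0.02, 0.7], [0, 0, 0]], rotation=[[0, 0, 0], [0, 0, 0], [0, 0, 0], [0, 0, 0], [0, 0, 0]], grip=[35, 35, 35, 35, 35])

```text
time: 19.02
eef_pos: [0.6056, 0.1329, 0.2122]
tcp_rot: [0.043, 0.979, -0.009, 0.198]
contact_force: [-1.6, -0.3, -3.0]
opening: 0.509
```

```bash
python3 -c "
from h import *
delta(.04);delta(0)
s=cam('scene');cv2.imwrite('pics/sc2.png',cv2.resize(s['image'][150:370,200:460],None,fx=2.7,fy=2.7,interpolation=cv2.INTER_CUBIC))"
```

```text
rot units [-0.015 -0.087  0.002]
now axes [-0.13   0.013  1.076] goal axes [-0.122  0.011  1.077] [0.60559737 0.13286132 0.21215237] [-1.59470696 -0.28234883 -3.0078376 ] [ 0.016  0.346 -0.047]
rot units [-0.015 -0.087  0.002]
now axes [-0.141  0.015  2.409] goal axes [-0.122  0.011  2.41 ] [0.60559737 0.13286132 0.21215237] [-1.59470696 -0.28234883 -3.0078376 ] [ 0.016  0.346 -0.047]
```

View pics/sc2.png

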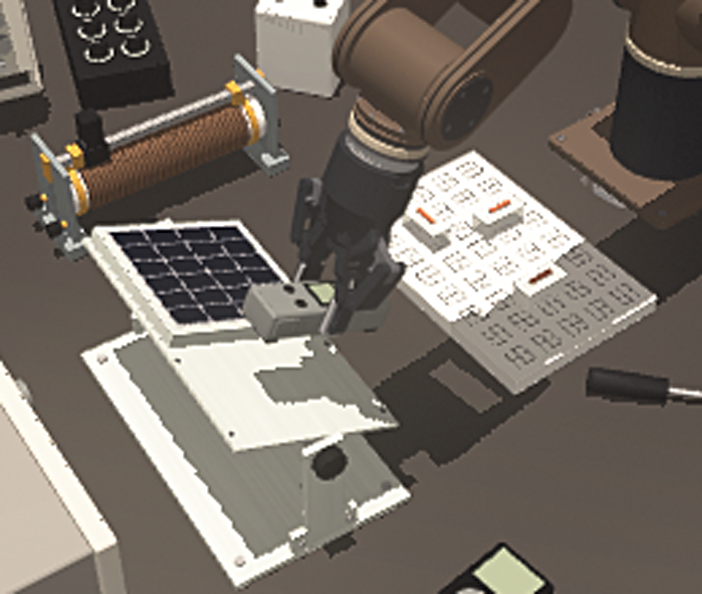

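The scene view shows the meter held above the plate and roughly parallel to it, with the module untouched and the knob at the two-post stop. The arm stopped a bit short, so I'll check the joints.

Emit:
send_rows(translation=[[0, 0, 0], [0, 0, 0]], rotation=[[0, 0, 0], [0, 0, 0]], grip=[35, 35])

```text
time: 19.32
eef_pos: [0.6098, 0.1326, 0.218]
tcp_rot: [0.044, 0.978, -0.009, 0.203]
contact_force: [0.6, -0.8, -2.5]
opening: 0.507
```

```bash
python3 -c "
from h import *
delta(0);s=ctrl.get_state();print(s['qpos'].round(3),s['dq'].round(3))"
```

```text
rot units [-0.     0.036 -0.016]
now axes [0.091 0.008 2.533] goal axes [0.083 0.008 2.533] [0.60979456 0.13258677 0.21798247] [ 0.5820274  -0.76159903 -2.50379679] [0.048 0.406 0.039]
[ 0.078 -0.003  1.964 -0.094  0.778 -1.349] [ 0.     0.003  0.012  0.001  0.001 -0.   ]
```

Emit:
send_rows(translation=[[0.08, 0, 0.6], [0, 0, 0.6], [0, 0, 0.5], [0, 0, 0.4], [0, 0, 0]], rotation=[[0, 0, 0], [0, 0, 0], [0, 0, 0], [0, 0, 0], [0, 0, 0]], grip=[35, 35, 35, 35, 35])

```text
time: 19.95
eef_pos: [0.6305, 0.1303, 0.1548]
tcp_rot: [0.044, 0.979, -0.009, 0.2]
contact_force: [0.1, 0.3, -2.2]
opening: 0.511
```

```bash
python3 -c "
from h import *
delta(0)
c=cam('wrist');cv2.imwrite('pics/w_s.png',c['image'])"
```

```text
rot units [-0.012 -0.04  -0.013]
now axes [-0.113  0.022  0.325] goal axes [-0.112  0.022  0.325] [0.63050408 0.13034971 0.15483919] [ 0.09564995  0.32427388 -2.20112489] [0.006 0.383 0.007]
```

View pics/w_s.png

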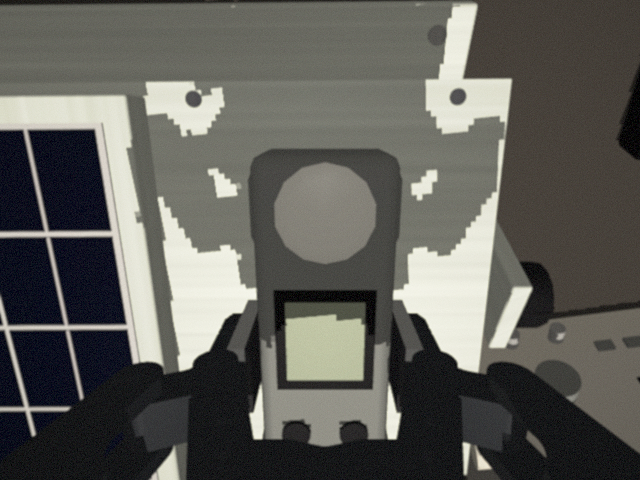

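The meter is centred between the plate's lower screws: they are at (193,99) and (458,97), midpoint 325.5, and the meter axis is at about 326. I'll let it settle and check the along-slope position from the plate's low edge.

Emit:
send_rows(translation=[[0, 0, 0], [0, 0, 0], [0, 0, 0]], rotation=[[0, 0, 0], [0, 0, 0], [0, 0, 0]], grip=[35, 35, 35])

```text
time: 20.38
eef_pos: [0.6312, 0.1306, 0.1575]
tcp_rot: [0.044, 0.978, -0.009, 0.202]
contact_force: [-0.3, -0.5, -2.1]
opening: 0.505
```

```bash
python3 -c "
from h import *
delta(0)
c=cam('wrist');g=cv2.cvtColor(c['image'],cv2.COLOR_BGR2GRAY).astype(float)
rows=[65+np.argmax(np.abs(np.diff(g[65:92,x])))+.5 for x in(150,165,260,330,400,480,500)];print(rows)
def hit(px): d=ray(c,px);n=M[:,2];return M.T@(c['p']+d*((F-c['p'])@n)/(d@n)-F)
for px in((165,rows[1]),(480,rows[5]),(193,99),(458,97)): print(px,hit(px).round(4))
print('fz n',ctrl.get_state()['contact_force']@M[:,2])"
```

```text
rot units [-0.004  0.007 -0.013]
now axes [-0.056  0.012  0.399] goal axes [-0.056  0.011  0.399] [0.63118053 0.13060234 0.15751701] [-0.32410265 -0.45900499 -2.08764143] [ 0.     0.315 -0.013]
[np.float64(75.5), np.float64(76.5), np.float64(76.5), np.float64(73.5), np.float64(73.5), np.float64(73.5), np.float64(72.5)]
(165, np.float64(76.5)) [-0.0896 -0.0597 -0.    ]
(480, np.float64(73.5)) [-0.0905  0.0556 -0.    ]
(193, 99) [-0.0818 -0.0502  0.    ]
(458, 97) [-0.0824  0.0483  0.    ]
fz n -2.395347640778052
```

Low edge is at −90 mm and the screws are symmetric, so the plate frame is confirmed. There's 12 mm left to go; descend gently.

Emit:
send_rows(translation=[[-0.05, 0.01, 0.15], [0, 0, 0.12], [0, 0, 0], [0, 0, 0]], rotation=[[0, 0, 0], [0, 0, 0], [0, 0, 0], [0, 0, 0]], grip=[35, 35, 35, 35])

```text
time: 20.92
eef_pos: [0.6356, 0.1304, 0.1498]
tcp_rot: [0.044, 0.978, -0.009, 0.201]
contact_force: [-0.4, -0.1, -2.3]
opening: 0.508
```

```bash
cat >> h.py <<'E'
def st():
    delta(0); s=ctrl.get_state(); print('Fn',(M.T@s['contact_force']).round(2),'tq',(M.T@s['wrist_torque']).round(3))
E
python3 -c "
from h import *
st()"
```

```text
rot units [-0.007 -0.008 -0.013]
now axes [-0.024  0.005  0.105] goal axes [-0.024  0.005  0.105] [0.6355638  0.13042102 0.14981808] [-0.4176708  -0.12653219 -2.29363301] [ 0.04   0.338 -0.005]
Fn [-1.28 -0.16 -1.95] tq [ 0.007  0.34  -0.008]
```

Emit:
send_rows(translation=[[0, 0, 0.05], [0, 0, 0], [0, 0, 0]], rotation=[[0, 0, 0], [0, 0, 0], [0, 0, 0]], grip=[35, 35, 35])

```text
time: 21.3
eef_pos: [0.6362, 0.1304, 0.1487]
tcp_rot: [0.044, 0.978, -0.009, 0.202]
contact_force: [0.7, -0.1, -3.0]
opening: 0.505
```

```bash
python3 -c "
from h import *
st()"
```

```text
rot units [-0.005 -0.003 -0.013]
now axes [-0.02   0.003  0.062] goal axes [-0.019  0.003  0.062] [0.63618769 0.1304028  0.14868325] [ 0.67260295 -0.09286356 -3.02901247] [ 0.034  0.412 -0.061]
Fn [-0.58 -0.03 -3.05] tq [-0.026  0.414 -0.055]
```

Emit:
send_rows(translation=[[0, 0, 0.03], [0, 0, 0], [0, 0, 0]], rotation=[[0, 0, 0], [0, 0, 0], [0, 0, 0]], grip=[35, 35, 35])

```text
time: 21.68
eef_pos: [0.6365, 0.1303, 0.1478]
tcp_rot: [0.044, 0.978, -0.009, 0.202]
contact_force: [-0.8, 1.0, -2.3]
opening: 0.507
```

```bash
python3 -c "
from h import *
st()"
```

```text
rot units [-0.006 -0.004 -0.013]
now axes [-0.02   0.004  0.03 ] goal axes [-0.02   0.004  0.03 ] [0.63654274 0.1303391  0.1477963 ] [-0.79807178  0.98909189 -2.33503623] [ 0.032  0.324 -0.024]
Fn [-1.73  0.92 -1.8 ] tq [-0.007  0.326 -0.024]
```

Emit:
send_rows(translation=[[0, 0, 0.03], [0, 0, 0], [0, 0, 0]], rotation=[[0, 0, 0], [0, 0, 0], [0, 0, 0]], grip=[35, 35, 35])

```text
time: 22.05
eef_pos: [0.637, 0.1303, 0.1471]
tcp_rot: [0.044, 0.978, -0.009, 0.202]
contact_force: [-1.4, -0.3, -1.3]
opening: 0.504
```

```bash
python3 -c "
from h import *
st()"
```

```text
rot units [-0.005 -0.001 -0.013]
now axes [-0.016  0.004  0.005] goal axes [-0.016  0.004  0.005] [0.636962   0.13032509 0.14713037] [-1.37642271 -0.32692736 -1.29843604] [0.004 0.292 0.052]
Fn [-1.75 -0.45 -0.66] tq [0.001 0.292 0.056]
```

Emit:
send_rows(translation=[[0, 0, 0.02], [0, 0, 0], [0, 0, 0]], rotation=[[0, 0, 0], [0, 0, 0], [0, 0, 0]], grip=[35, 35, 35])

```text
time: 22.42
eef_pos: [0.637, 0.1303, 0.1469]
tcp_rot: [0.044, 0.978, -0.009, 0.202]
contact_force: [-5.5, 0.7, 2.1]
opening: 0.51
```

```bash
python3 -c "
from h import *
st()"
```

```text
rot units [-0.007 -0.005 -0.013]
now axes [-0.018  0.003 -0.002] goal axes [-0.018  0.003 -0.002] [0.63700486 0.13033608 0.14692393] [-5.51035045  0.69385466  2.08423996] [ 0.049  0.623 -0.004]
Fn [-4.27  0.21  4.11] tq [-0.007  0.625 -0.001]
```

Emit:
send_rows(translation=[[0, 0, 0.02], [0, 0, 0], [0, 0, 0]], rotation=[[0, 0, 0], [0, 0, 0], [0, 0, 0]], grip=[35, 35, 35])

```text
time: 22.8
eef_pos: [0.637, 0.1303, 0.1469]
tcp_rot: [0.044, 0.979, -0.009, 0.201]
contact_force: [-9.5, -0.4, 5.7]
opening: 0.507
```

```bash
python3 -c "
from h import *
st()"
```

```text
rot units [-0.009 -0.012 -0.013]
now axes [-0.018  0.003 -0.004] goal axes [-0.018  0.003 -0.004] [0.63700421 0.13034197 0.14686501] [-9.50107721 -0.38127685  5.71873137] [-0.049  0.802 -0.073]
Fn [-6.4  -1.22  8.98] tq [-0.138  0.794 -0.02 ]
```

Contact is exactly at the predicted height. To tell whether both feet bear, I'll make small pitch tests and average the force readings.

```bash
cat >> h.py <<'E'
def avg(n=8):
    A=[]
    for _ in range(n):
        eyes.read_camera('top'); s=ctrl.get_state(); A.append(np.r_[M.T@s['contact_force'],M.T@s['wrist_torque']])
    r=R.from_quat(s['tcp_rot']).as_matrix()
    print('F',np.mean(A,0)[:3].round(2),'tq',np.mean(A,0)[3:].round(3),'rot',(R.from_matrix(r.T@Tg).as_rotvec(degrees=True)).round(3),'pos mm',((M.T@(s['eef_pos']-goal(0)))*1e3).round(2),s['time'])
E
python3 -c "
from h import *
avg()"
```

```text
F [-5.75 -1.69  8.26] tq [-0.128  0.809 -0.019] rot [-0.044 -0.052 -0.061] pos mm [-0.49 -0.11 -0.08] 23.2
```

Emit:
send_rows(translation=[[0, 0, 0]], rotation=[[0, 0.08, 0]], grip=[35])

```text
time: 23.32
eef_pos: [0.637, 0.1304, 0.1469]
tcp_rot: [0.044, 0.979, -0.009, 0.198]
contact_force: [-9.0, -0.7, 4.8]
opening: 0.507
```

```bash
python3 -c "
from h import *
avg()"
```

```text
F [-5.62 -1.51  8.18] tq [-0.108  0.646 -0.021] rot [-0.034 -0.42  -0.063] pos mm [-0.35 -0.03 -0.12] 23.725
```

Emit:
send_rows(translation=[[0, 0, 0]], rotation=[[0, -0.16, 0]], grip=[35])

```text
time: 23.85
eef_pos: [0.6376, 0.1304, 0.1471]
tcp_rot: [0.044, 0.978, -0.009, 0.205]
contact_force: [-4.3, -1.0, 4.2]
opening: 0.504
```

```bash
python3 -c "
from h import *
avg()"
```

```text
F [-2.78 -0.91  7.55] tq [-0.003  1.024  0.029] rot [-0.026  0.395 -0.072] pos mm [ 0.15 -0.02 -0.12] 24.25
```

Fn stays nearly constant through ±0.4° of pitch while the moment shifts. So both feet are bearing, with the load moving from one foot to the other. The balanced point is about midway between the last two poses, so I'll trim back slightly.

Emit:
send_rows(translation=[[0, 0, 0], [0, 0, 0]], rotation=[[0, 0.05, 0], [0, 0, 0]], grip=[35, 35])

```text
time: 24.5
eef_pos: [0.6376, 0.1304, 0.1471]
tcp_rot: [0.044, 0.978, -0.009, 0.203]
contact_force: [-7.6, -0.5, 6.5]
opening: 0.508
```

```bash
python3 -c "
from h import *
avg(12)
t=cam('top');s=cam('scene');cv2.imwrite('pics/top3.png',t['image'])
for n,c,b in(('top0',t,(225,140,345,232)),('scene0',s,(205,160,310,262))):
    x0,y0,x1,y1=b; d=cv2.absdiff(cv2.imread(f'pics/{n}.png'),c['image'])[y0:y1,x0:x1].max(2); print(n,(d>60).sum(),cv2.phaseCorrelate(np.float32(cv2.cvtColor(cv2.imread(f'pics/{n}.png'),6)[155:220,284:345]) if n=='top0' else np.float32(cv2.cvtColor(cv2.imread(f'pics/{n}.png'),6)[228:275,236:300]),np.float32(cv2.cvtColor(c['image'],6)[155:220,284:345]) if n=='top0' else np.float32(cv2.cvtColor(c['image'],6)[228:275,236:300])))
a=cv2.resize(s['image'][180:400,220:460],None,fx=2.4,fy=2.4,interpolation=cv2.INTER_CUBIC)
cv2.imwrite('pics/fin.png',a)"
```

```text
F [-3.37 -0.81  8.44] tq [-0.021  0.933  0.031] rot [-0.026  0.152 -0.069] pos mm [ 0.07 -0.01 -0.13] 25.1
top0 2330 ((0.011277543952086688, 0.0003062902861969974), 0.996684601633913)
scene0 179 ((-0.10619744095267691, -0.13434387433557404), 1.0024949409998953)
```

View pics/fin.png

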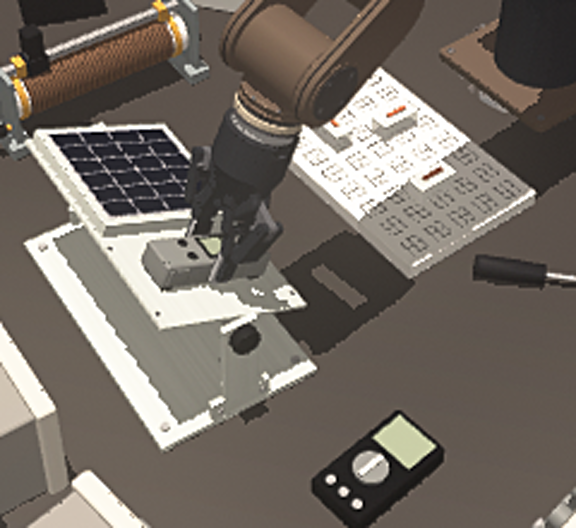

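The picture shows the meter lying flush on the bare plate, the knob at the two-post stop, and the multimeter and screwdriver where they were. The module's image shift is 0.17 px or less. I'll hand in now.

```bash
python3 -c "
from plant import ticket
print(ticket.sign_off())"
```

```text
the job is handed in; nothing more can be done
None
```

The job is handed in: the rheostat is at its two-post stop, and the arm is still gripping the meter and holding it flush on the middle of the bare plate.

- **Rheostat:** I pushed the grip with closed fingers to the stop at the two-post end. Force jumped from about 2.4 N to 22 N with no further travel. The top view put the knob within 1 px of where full travel (0.160 m) should be.
- **Meter:** I picked it up with 40 N squeeze; the opening of 43.8 mm fits its 44 mm width. It is placed window up, with the window end down the slope, at a slope of about 23.2° and a yaw of −5°. By the measured tool pose it is within about 1 mm of the aim point. It presses at about 10 N including its own weight.
- **Both feet bearing:** Small pitch changes of about ±0.4° moved the load between the feet without changing the total force. I trimmed to the middle. I can't say exactly how the load is shared, because the point the wrist moment is measured about isn't known. A tangential force of about 3 N along the slope also remains.
- **Scene:** The module's image moved 0.01 px in the top view and 0.17 px in the scene view, so the tilt has not shifted. In the last scene view the multimeter and screwdriver are where they were. I did not re-check the decade box, panel meter or jar at the end, but the arm never went near them. The arm's clock stood at about 25 s at the last check.

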